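# Turn a model post's flat up in its V-cradle and lay the foot block on it

## Robot

A 7-joint arm with a two-finger parallel gripper is mounted at the origin on the work surface. World frame = base frame: x ahead of the robot, y to its left, z up, the work surface at z = 0. Lengths are in m, angles in rad, forces in N, time in s.
With the tool pointing down it reaches from about 0.425 to 0.95 m from the base axis. Payload 4.7 kg.
Tool frame: the origin (TCP) lies on the centre line of the jaws, within the pads' length; the fingertips stand 25 mm ahead of it and the grasp point (between the pads) lies 6 mm ahead of it; z points along the fingers, y is the line along which they close (so a half turn about z gives the same grasp; the last joint's range is limited). The gripper opens to 85 mm and grips with 20 to 120 N. Pads are 22 mm wide; open, the fingers measure 114 mm over their backs; the gripper's body (76 mm by 85 mm) begins 54 mm behind the grasp point. The pads swing forward as they close: fully open they stand 13 mm farther back than shut.
Start: joints at [1.147, 0.469, -0.049, 1.532, 0.024, 1.141, -0.082], TCP at [0.26, -0.623, 0.256] pointing down, gripper open.
Joint ranges: [-2.59, 2.59], [-0.33, 1.99], [-1.39, 1.29], [0.1, 2.45], [-1.04, 4.18], [0.21, 1.99], [-2.66, 2.66]. Speed limits (rad/s): [2.57, 2.57, 3.14, 3.14, 3.14, 3.14, 3.14].

## Interface

Orientations are given as a unit quaternion [x, y, z, w].
In Python, from workcell import telemetry, capture, r gives the robot as it stands.
- The arm moves only by the shell command python3 -m handwheel 'ROWS'. ROWS is JSON, a list of rows, each an object of numbers: "rx", "ry", "rz": the turn, a rotation vector about the tool's x, y, z normalised to -1 to 1, where 1 is pi rad; "dx", "dy", "dz": the shift along the tool's x, y, z normalised to -1 to 1, where 1 is 0.5 m; "hand": the closure, from -1 (fully open) to 1 (shut), so that 0 is half open. A call has 1 to 12 rows; each row is the pose to reach, as a shift and turn from the pose commanded when the call began, along the tool's axes at that moment, turning the shorter way round; what a row does not reach only later rows make up. A row lasts 1/10 s, in which the tool goes at most 50 mm and 8.59 degrees, less where a joint would pass 70% of its speed; a pose out of reach is approached as far as the arm can. A call with a number of a shift or a turn outside -1 to 1 is refused whole. A call with a gripper value outside its range is refused whole. The fingers move at their own pace and stop on an object; the grip force is fixed at half the most. Time passes only in rows, so rows that repeat a pose let the fingers close. It gives the time, the measured TCP pose, the force, the opening and the grip force at its end, in the units of the state.
- telemetry.get_state(): the state, without advancing time (a new reading comes with each control period).
- capture(name): name is "scene" or "top"; returns a dict with "image" (420x560x3 uint8, red, green, blue), "mtx" (3x3 intrinsics, pixels), "D" ([k1, k2, p1, p2, k3] as OpenCV has them; the pictures are not rectified), "cam_to_world" (4x4, takes a point from camera to world coordinates). Camera axes: x right, y down, z forward; pixel columns grow to the right and rows downward; lengths in m; the calibration is good to about 2 mm. A picture is of the moment at which its call begins. There is no depth.
- r.close_job(): hands the job in; it is judged then, once.
The state is a dict: "t": time; "q": joint angles; "qvel": joint speeds; "effort": joint torques, N m; "tcp_pos": TCP position; "tcp_rot": TCP orientation; "wrist_force": force on the tool from outside, world axes, zero at the start; "torque": the same for the moment, N m; "gripper_width": finger opening in m; "gripper_force": force on a finger pad.
Only numpy, scipy, OpenCV 4.12 (cv2) and the standard library are available. Lean on these libraries where they do the work, as an engineer would, in place of code of your own. Each camera call takes 0.05 s, during which the arm holds its last target. There are 200 camera calls.

## Task

Roll the round wooden post in its V-cradle, without taking it out, until the flat at its end faces straight up. Then lay the small rectangular foot block flat on it, centred on the flat with its long side along the post, and let go so that it lies there at rest. Leave everything else on the bench where it is.

Things in the scene. Friction and masses are not known exactly. Their poses are not given: they have to be found in the camera images.
- cradle: Plywood cradle fixed to the bench: base board 140 x 84 x 12 mm with two upright V-cheeks, each 20 mm thick, 90 mm wide, 89 mm high, 100 mm clear between them. The 90-degree V is 50 mm wide at the top, 25 mm deep. Origin on the bench under the middle; own z up, own y level along the V, away from the post's flatted end, own x level across it.
- cradle_v (a point): Point in the middle of the cradle, 95 mm above the bench, where the seated post's axis runs; axes as the cradle's: z up, y level along the V away from the post's flatted end, x level across. The post is bare and round here: this is the place to grip it, between the cheeks.
- post: Loose wooden post lying in the V: 44 mm diameter, 250 mm long, about 0.25 kg. Its last 60 mm at one end, beyond the cheek on the robot's right, is a D-section with a flat 34 mm wide, 14 mm from the axis; the rest is round. Origin on the axis, 110 mm from the round end; own y along the axis away from the flatted end; its own x and z say nothing of where the flat is (see post_axis).
- post_axis (a point): The post's origin, on its axis: own z points the way the flat faces, own y along the axis away from the flatted end. The flat starts turned 95 to 180 degrees away from up, to either side. Only weight and friction hold the post: it stays at the roll where it is left and turns easily in a grip.
- post_flat (a point): Centre of the post's flat (60 mm long along the axis, 34 mm wide), on its surface: own z points out of the flat, own y along the axis away from the flatted end.
- foot: Loose plain wooden block, 44 x 30 x 24 mm high, about 30 g. Origin at the centre of its underside; own x along the 44 mm side, y along the 30 mm side, z up through the 24 mm height. Starts flat on the bench.
- strip: Bystander: loose wooden offcut 95 x 22 x 16 mm.
- cube: Bystander: loose wooden cube of 26 mm.
- glue: Bystander: white glue bottle, 44 mm diameter, 120 mm high.
- jar: Bystander: glass jar with a screw lid, 68 mm diameter, 85 mm high.
- pencils: Bystander: white pot of pencils, 76 mm diameter, pencils up to 175 mm high.
- brush: Bystander: brush lying on the bench.
- clamp: Bystander: spring clamp lying on the bench, about 110 mm long.
Things that resemble listed ones, but are neither listed nor needed, are in the scene too. What is shaped like the foot but green is not meant. Leave any red look-alike of the cradle alone.

How it is judged:
On the way:
1. the post lies in the V with its flat facing up, let go, the foot block not yet on it (angle between post_flat's own z axis and vertical below 0.12 rad and distance between post_axis and cradle_v below 0.025 m and contact force between the fingers and post below 0.1 N and angular speed of post below 0.1 rad/s and contact force between foot and post below 0.05 N and distance between foot and post_flat above 0.05 m), for 0.2 s.
At the end, for the whole second after the job is handed in: The post lies in the V (axis point within 25 mm of the V point), flat up within 7 degrees; the foot block lies on the flat (underside within 3 mm and 6 degrees), centred within 10 mm along and 8 mm across, long side within 12 degrees of the post; both let go and at rest (angle between post_flat's own z axis and vertical below 0.12 rad and distance between post_axis and cradle_v below 0.025 m and contact force between post and cradle above 0.5 N and angle between the z axis of foot and the z axis of post_flat, either way round below 0.1 rad and angle between the x axis of foot and the y axis of post_flat, either way round below 0.22 rad and y of foot in the frame of post_flat between -0.01 and 0.01 m and x of foot in the frame of post_flat between -0.008 and 0.008 m and z of foot in the frame of post_flat between -0.003 and 0.003 m and contact force between foot and post above 0.1 N and linear speed of each of foot, post below 0.02 m/s); the robot touches nothing.
It fails at once if the post was taken out of the cradle (distance between post_axis and cradle_v above 0.05 m).
It fails at once if a bystander was moved more than 40 mm (distance of any of strip, cube, glue, jar, pencils, brush, clamp from where it was at the start of the episode above 0.04 m).
It also fails if it takes over 72 s, if anything falls off the work surface, if the arm or the gripper's body presses on something with over 40 N, if the wrist force passes 120 N, or if a joint passes its speed limit or range.

## Working session

There is one attempt and no reset: what is moved stays moved. The work goes in short steps, Python scripts to look and compute and a shell command to move; the robot and the scene stay as the last step left them, time stands still between calls to the robot, and variables do not carry over. Pictures are saved under pics/ and viewed, at most 10 in all, crops included, and the job is handed in when it is done.

```bash
ls; mkdir -p pics; python3 - <<'E'
from workcell import telemetry, capture
import cv2,numpy as np
for n in("scene","top"):
    c=capture(n); cv2.imwrite(f"pics/{n}0.png",c["image"][:,:,::-1]); np.savez(f"{n}0.npz",**c)
    print(n,c["mtx"].tolist(),c["D"],np.round(c["cam_to_world"],3).tolist())
print(telemetry.get_state())
E
```

```text
pics
scene [[411.75571403370424, 0.0, 279.97482928023805], [0.0, 411.75571403370424, 216.023222955812], [0.0, 0.0, 1.0]] [0.0428716 0.        0.        0.        0.       ] [[0.617, 0.588, -0.523, 1.052], [0.787, -0.472, 0.398, -0.342], [-0.013, -0.657, -0.754, 0.787], [0.0, 0.0, 0.0, 1.0]]
top [[412.6786458515689, 0.0, 278.8943458450757], [0.0, 412.6786458515689, 220.4529258992336], [0.0, 0.0, 1.0]] [-0.06550655  0.          0.          0.          0.        ] [[0.008, -0.99, 0.142, 0.366], [-1.0, -0.01, -0.014, 0.045], [0.015, -0.142, -0.99, 1.258], [0.0, 0.0, 0.0, 1.0]]
{'t': 0.1, 'q': array([ 1.14713067,  0.46938832, -0.04861184,  1.53356371,  0.02409856,
        1.1410256 , -0.08233114]), 'qvel': array([ 0.00081968, -0.00085855, -0.00104027, -0.00045187,  0.00010579,
       -0.00071319,  0.00039865]), 'effort': array([ 6.73132854e-04, -5.11515534e+01, -4.72660060e-02, -2.38391215e+01,
        1.06995780e-02,  4.34352492e-03, -1.12406784e-05]), 'tcp_pos': array([ 0.2594371 , -0.62262765,  0.25535238]), 'tcp_rot': array([ 9.80581587e-01,  1.96109514e-01, -2.03073648e-04, -8.76504858e-04]), 'wrist_force': array([ 0.14896399, -0.25989305,  0.37425538]), 'torque': array([ 0.00729114,  0.05145582, -0.04766311]), 'gripper_force': 0.0, 'gripper_width': 0.08573719880162708}
```

View pics/scene0.png

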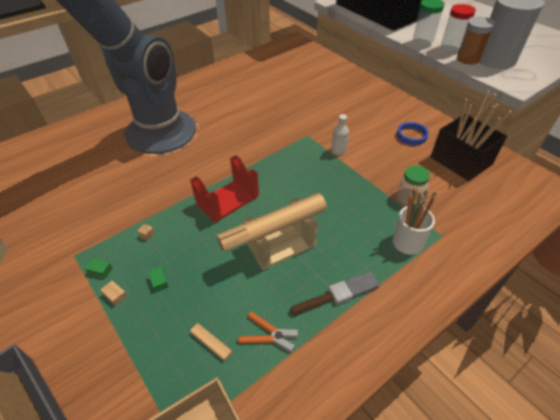

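View pics/top0.png

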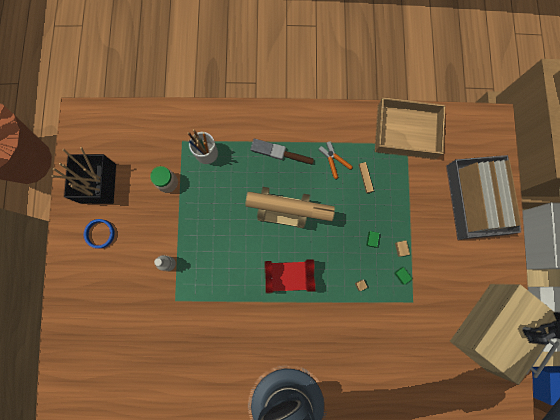

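The scene view shows the post from its flatted end (222,243) to its round end (325,203), with the red cradle look-alike at (228,190). The foot candidates are:
- Wooden block at top (403,248) / scene (113,293): fits the description.
- Small wooden block at top (362,285): the 26 mm cube.
- Green blocks at top (373,239) and (403,275): excluded by colour.

Next I'll confirm with an enlarged crop and measure.

```bash
cat > h.py <<'E'
import numpy as np,cv2
from scipy.spatial.transform import Rotation as R
def load(n): return dict(np.load(n))
def ray(c,px):
    u=cv2.undistortPoints(np.array(px,float).reshape(-1,1,2),c["mtx"],c["D"]).reshape(-1,2)
    d=np.c_[u,np.ones(len(u))]@c["cam_to_world"][:3,:3].T
    return c["cam_to_world"][:3,3],d
def onplane(c,px,z):
    o,d=ray(c,px); return o+d*((z-o[2])/d[:,2])[:,None]
def proj(c,P):
    T=np.linalg.inv(c["cam_to_world"]); return cv2.projectPoints(np.array(P,float).reshape(-1,3),cv2.Rodrigues(T[:3,:3])[0],T[:3,3],c["mtx"],c["D"])[0].reshape(-1,2)
def wood(c,roi):  # light wood mask on green mat
    x0,y0,x1,y1=roi; h=cv2.cvtColor(c["image"],cv2.COLOR_RGB2HSV)
    m=((h[...,0]<28)&(h[...,1]>40)&(h[...,2]>110)).astype(np.uint8)
    z=np.zeros_like(m); z[y0:y1,x0:x1]=m[y0:y1,x0:x1]; return z
def biggest(m): return max(cv2.findContours(m,cv2.RETR_EXTERNAL,cv2.CHAIN_APPROX_NONE)[0],key=cv2.contourArea).reshape(-1,2)
E
python3 - <<'E'
from h import *
t,s=load("top0.npz"),load("scene0.npz")
a=cv2.resize(t["image"][175:295,235:425],None,fx=4,fy=4,interpolation=3)[:, :760]
b=cv2.resize(s["image"][185:315,80:340],None,fx=3,fy=3,interpolation=3)
cv2.imwrite("pics/cr_top.png",a[:,:,::-1]); cv2.imwrite("pics/cr_scene.png",b[:,:,::-1])
for n,roi in(("foot",(390,235,420,260)),("cube",(350,275,375,295))):
    k=biggest(wood(t,roi)); P=onplane(t,k,.024)[:,:2]
    print(n,cv2.minAreaRect((P*1000).astype(np.float32)))
k=biggest(wood(t,(235,180,345,232)));print(cv2.minAreaRect(k.astype(np.float32)))
E
```

```text
foot ((466.0150146484375, -386.525146484375), (24.81329345703125, 73.86552429199219), 87.9167251586914)
cube ((351.6690673828125, -219.7333984375), (26.26783561706543, 25.613243103027344), 26.100322723388672)
((289.78741455078125, 204.390625), (89.1610107421875, 17.01653289794922), 10.12467098236084)
```

View pics/cr_top.png

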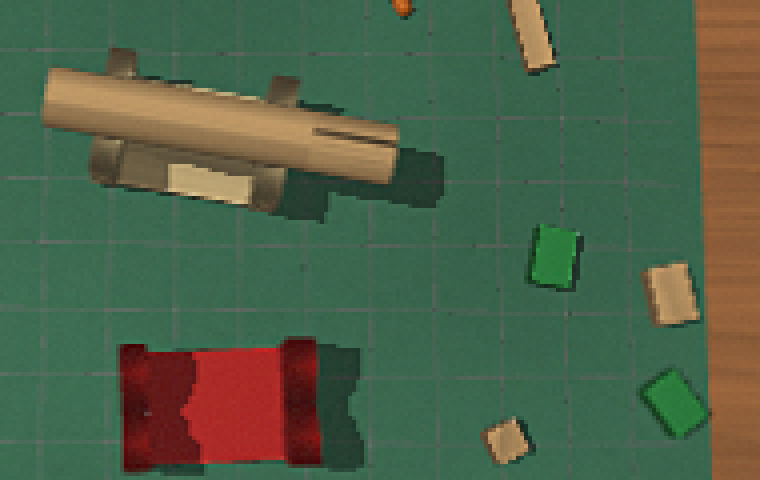

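View pics/cr_scene.png

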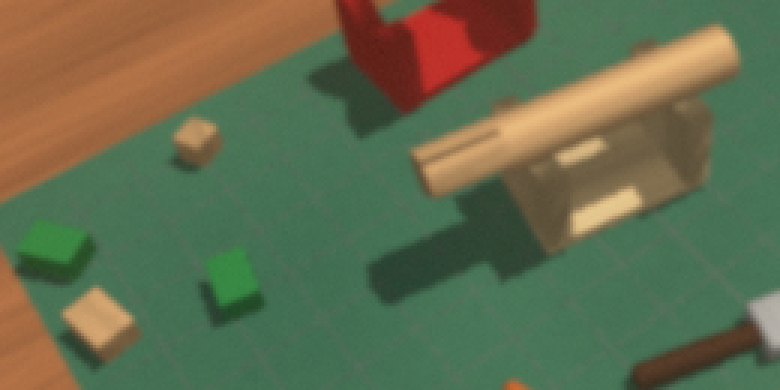

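The crops confirm the foot: a plain 44x30 wooden block at top (403,248). The cube is at (362,285), and green blocks are at (373,239) and (403,275). A dark 60 mm line runs along the upper side of the D-section, at top crop (315..398, 130..143). I need to tell whether it is a step edge or a mark, so I'll enlarge the end and locate the axis.

```bash
python3 - <<'E'
from h import *
t,s=load("top0.npz"),load("scene0.npz")
a=cv2.resize(t["image"][190:230,300:340],None,fx=10,fy=10,interpolation=2)
b=cv2.resize(s["image"][215:255,212:252],None,fx=10,fy=10,interpolation=2)
cv2.imwrite("pics/end.png",np.hstack([a,b])[:,:,::-1])
k=biggest(wood(t,(390,235,413,260))); P=onplane(t,k,.024)[:,:2]
print(cv2.minAreaRect((P*1000).astype(np.float32)))
# saturation-based post mask, silhouette lines top/bottom on round part
h=cv2.cvtColor(t["image"],cv2.COLOR_RGB2HSV)
for x in range(244,338,6): 
    col=[(y,tuple(h[y,x])) for y in range(186,226)]
    ys=[y for y,v in col if v[0]<24 and v[2]>100]
    print(x,ys[0] if ys else None,ys[-1] if ys else None,len(ys))
E
```

```text
((462.22222900390625, -347.8817138671875), (42.96406555175781, 31.63135528564453), 12.418149948120117)
244 None None 0
250 192 206 15
256 193 207 15
262 194 212 18
268 193 220 25
274 195 221 24
280 197 223 23
286 197 224 25
292 199 225 23
298 200 219 17
304 200 221 21
310 202 216 15
316 203 217 14
322 204 218 14
328 206 219 13
334 None None 0
```

View pics/end.png

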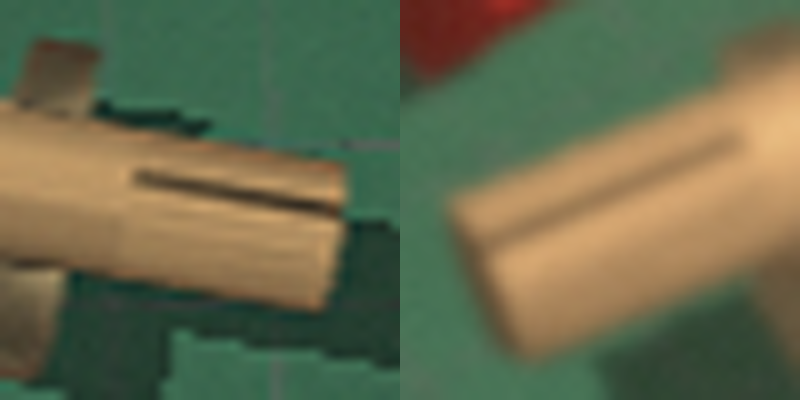

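The line is a mark on the round side, at top (314,208) to (334,211). Neither silhouette edge of the D-section is inset, so the flat faces mostly down, probably opposite the mark. I'll check this once it has turned. Now computing the axis.

```bash
python3 - <<'E'
from h import *
t,s=load("top0.npz"),load("scene0.npz")
# axis midline from top view round section cols 304..316 & 250..256 (edges -0.5/+0.5)
xs=np.array([250,256,310,316]);up=np.array([192,193,202,203])-.5;lo=np.array([206,207,216,217])+.5
p=np.polyfit(xs,(up+lo)/2,1)
img=t["image"].astype(int); 
for x in list(range(243,250))+list(range(330,337)): print(x,img[int(round(np.polyval(p,x))),x])
for x in (246.5,333.5): print(x,onplane(t,[[x,np.polyval(p,x)]],.095))
o=onplane(t,[[246.5,np.polyval(p,246.5)]],.095)[0];e=onplane(t,[[333.5,np.polyval(p,333.5)]],.095)[0]
u=(o-e)/np.linalg.norm(o-e);print(np.linalg.norm(o-e),u,np.degrees(np.arctan2(u[1],u[0])))
C=(o+e)/2+u*.015;print("origin",C)
print("check proj scene ends",proj(s,[C+u*.11,C-u*.14]),"flat ctr",C-u*.11)
# groove: candidate angles from up toward +x side; points at post y=-.11
side=np.cross(u,[0,0,1])
for a in range(0,60,10):
    P=C-u*.11+.022*(np.sin(np.radians(a))*side+np.cos(np.radians(a))*np.array([0,0,1])); print(a,proj(t,P)[0],proj(s,P)[0])
E
```

```text
243 [ 58 103  77]
244 [ 54 101  77]
245 [43 97 77]
246 [164 136  94]
247 [196 154 102]
248 [193 154 102]
249 [190 151 100]
330 [186 149 101]
331 [191 153 102]
332 [181 143  96]
333 [163 133  91]
334 [90 84 61]
335 [27 56 45]
336 [32 59 46]
246.5 [[0.59564978 0.12115907 0.095     ]]
333.5 [[ 0.55612604 -0.12843792  0.095     ]]
0.25270691080496577 [0.15640153 0.98769356 0.        ] 81.00191057167879
origin [0.57823393 0.01117598 0.095     ]
check proj scene ends [[319.56095102 202.14408918]
 [219.25919677 245.38285725]] flat ctr [ 0.56102977 -0.09747031  0.095     ]
0 [323.6518397  209.82682357] [231.19942349 233.30537004]
10 [323.83828087 208.52613271] [231.98292286 234.65135814]
20 [323.98940315 207.30807222] [232.77800769 236.16201486]
30 [324.10053921 206.21115262] [233.55889566 237.78907811]
40 [324.16839579 205.26950578] [234.30011188 239.47989061]
50 [324.1911417  204.51175421] [234.97748521 241.17940633]
```

```bash
cat >> h.py <<'E'
C=np.array([.578,.011,.095]); AZ=81.
def pose(p,az,tilt):  # tool x at azimuth az, z down, then tilt about tool x (deg)
    r=R.from_euler('z',az,degrees=True)*R.from_euler('x',180,degrees=True)*R.from_euler('x',tilt,degrees=True)
    return np.array(p,float),r
def delta(st,p,r):
    q=R.from_quat(st["tcp_rot"]); d=q.inv().apply(p-st["tcp_pos"])/.5; v=(q.inv()*r).as_rotvec()/np.pi
    print("d",np.round(d,4),"r",np.round(v,4))
def grip(az,tilt,back): # TCP pose with point `back` behind axis
    p,r=pose(C,az,tilt); return p-r.apply([0,0,back]),r
E
python3 - <<'E'
from h import *
from workcell import telemetry
st=telemetry.get_state()
delta(st,*grip(AZ,-50,.13)); delta(st,*grip(AZ,0,.16)); print(grip(AZ,-50,.13)[0])
E
```

```text
d [ 0.9059 -1.0289  0.1554] r [-0.2533  0.1409 -0.3029]
d [ 1.0755 -0.9247  0.0023] r [-5.000e-04 -3.000e-04 -3.243e-01]
[0.47964029 0.02657865 0.17856239]
```

```bash
python3 -m handwheel '[{"dx":0.9,"dy":-0.92,"dz":0,"rz":-0.32,"hand":-1},{"dx":0.9,"dy":-0.92,"dz":0,"rz":-0.32,"hand":-1},{"dx":0.9,"dy":-0.92,"dz":0,"rz":-0.32,"hand":-1},{"dx":0.9,"dy":-0.92,"dz":0,"rz":-0.32,"hand":-1},{"dx":0.9,"dy":-0.92,"dz":0,"rz":-0.32,"hand":-1},{"dx":0.9,"dy":-0.92,"dz":0,"rz":-0.32,"hand":-1},{"dx":0.9,"dy":-0.92,"dz":0,"rz":-0.32,"hand":-1},{"dx":0.9,"dy":-0.92,"dz":0,"rz":-0.32,"hand":-1},{"dx":0.9,"dy":-0.92,"dz":0,"rz":-0.32,"hand":-1},{"dx":0.9,"dy":-0.92,"dz":0,"rz":-0.32,"hand":-1},{"dx":0.9,"dy":-0.92,"dz":0,"rz":-0.32,"hand":-1},{"dx":0.9,"dy":-0.92,"dz":0,"rz":-0.32,"hand":-1}]'
python3 - <<'E'
from h import *
from workcell import telemetry
st=telemetry.get_state();print(st["t"],st["tcp_pos"],R.from_quat(st["tcp_rot"]).as_matrix().round(3).tolist())
delta(st,*grip(AZ,-50,.13))
E
```

```text
0.1 [ 0.2594371  -0.62262765  0.25535238] [[0.923, 0.385, -0.001], [0.385, -0.923, 0.002], [-0.0, -0.002, -1.0]]
d [ 0.9059 -1.0289  0.1554] r [-0.2533  0.1409 -0.3029]schema error: expected keys rx, ry, rz, dx, dy, dz, hand
```

```bash
python3 -m handwheel '[{"dx":0.9,"dy":-0.92,"dz":0,"rx":0,"ry":0,"rz":-0.32,"hand":-1},{"dx":0.9,"dy":-0.92,"dz":0,"rx":0,"ry":0,"rz":-0.32,"hand":-1},{"dx":0.9,"dy":-0.92,"dz":0,"rx":0,"ry":0,"rz":-0.32,"hand":-1},{"dx":0.9,"dy":-0.92,"dz":0,"rx":0,"ry":0,"rz":-0.32,"hand":-1},{"dx":0.9,"dy":-0.92,"dz":0,"rx":0,"ry":0,"rz":-0.32,"hand":-1},{"dx":0.9,"dy":-0.92,"dz":0,"rx":0,"ry":0,"rz":-0.32,"hand":-1},{"dx":0.9,"dy":-0.92,"dz":0,"rx":0,"ry":0,"rz":-0.32,"hand":-1},{"dx":0.9,"dy":-0.92,"dz":0,"rx":0,"ry":0,"rz":-0.32,"hand":-1},{"dx":0.9,"dy":-0.92,"dz":0,"rx":0,"ry":0,"rz":-0.32,"hand":-1},{"dx":0.9,"dy":-0.92,"dz":0,"rx":0,"ry":0,"rz":-0.32,"hand":-1},{"dx":0.9,"dy":-0.92,"dz":0,"rx":0,"ry":0,"rz":-0.32,"hand":-1},{"dx":0.9,"dy":-0.92,"dz":0,"rx":0,"ry":0,"rz":-0.32,"hand":-1}]'
cat > s.py <<'E'
import sys
from h import *
from workcell import telemetry
st=telemetry.get_state();print(st["t"],st["tcp_pos"].round(4),"w",round(st["gripper_width"],4),"f",st["wrist_force"].round(1),"az/tilt",R.from_quat(st["tcp_rot"]).as_euler('ZYX',degrees=True).round(1))
for a in sys.argv[1:]:
    t,b=map(float,a.split(",")); delta(st,*grip(AZ,t,b))
E
python3 s.py -- -50,.13 2>/dev/null || python3 - <<'E'
import sys; sys.argv=["s.py","-50,.13"]; exec(open("s.py").read())
E
```

```text
t: 1.3
tcp_pos: [0.4821, -0.064, 0.2563]
tcp_rot: [0.765, 0.644, -0.0, 0.0]
wrist_force: [1.2, -1.0, -0.3]
gripper_width: 0.0855
gripper_force: 0.0
1.3 [ 0.4821 -0.064   0.2563] w 0.0855 f [ 1.2 -1.  -0.3] az/tilt [ 80.2   0.  180. ]
1.3 [ 0.4821 -0.064   0.2563] w 0.0855 f [ 1.2 -1.  -0.3] az/tilt [ 80.2   0.  180. ]
d [ 0.1778 -0.0357  0.1553] r [-0.2777  0.0021 -0.0041]
```

```bash
python3 -m handwheel '[{"dx":0.178,"dy":-0.036,"dz":0.155,"rx":-0.278,"ry":0.002,"rz":-0.004,"hand":-1},{"dx":0.178,"dy":-0.036,"dz":0.155,"rx":-0.278,"ry":0.002,"rz":-0.004,"hand":-1},{"dx":0.178,"dy":-0.036,"dz":0.155,"rx":-0.278,"ry":0.002,"rz":-0.004,"hand":-1},{"dx":0.178,"dy":-0.036,"dz":0.155,"rx":-0.278,"ry":0.002,"rz":-0.004,"hand":-1},{"dx":0.178,"dy":-0.036,"dz":0.155,"rx":-0.278,"ry":0.002,"rz":-0.004,"hand":-1},{"dx":0.178,"dy":-0.036,"dz":0.155,"rx":-0.278,"ry":0.002,"rz":-0.004,"hand":-1},{"dx":0.178,"dy":-0.036,"dz":0.155,"rx":-0.278,"ry":0.002,"rz":-0.004,"hand":-1},{"dx":0.178,"dy":-0.036,"dz":0.155,"rx":-0.278,"ry":0.002,"rz":-0.004,"hand":-1},{"dx":0.178,"dy":-0.036,"dz":0.155,"rx":-0.278,"ry":0.002,"rz":-0.004,"hand":-1}]' >/dev/null;  python3 s.py -50,.003
```

```text
2.2 [0.4722 0.0154 0.1611] w 0.0855 f [ 0.2 -0.2 -2.4] az/tilt [ 79.5   5.4 143.3]
d [0.042  0.0896 0.2227] r [-0.0741  0.0278  0.0145]
```

```bash
sed -i 's/^for a/print("q",st["q"].round(2))\nfor a/' s.py; python3 -m handwheel '[{"dx":0,"dy":0,"dz":0,"rx":0,"ry":0,"rz":0,"hand":-1}]' >/dev/null;  python3 s.py -50,.13 -40,.13 -35,.13 -35,.003
```

```text
2.3 [0.4713 0.0152 0.1601] w 0.0856 f [ 0.2 -1.2 -0.3] az/tilt [ 79.5   5.2 143.6]
q [ 0.53  0.25 -0.95  2.43  1.58  0.58 -1.91]
d [ 0.0219  0.0331 -0.0242] r [-0.0757  0.0271  0.0136]
d [ 0.0198  0.0779 -0.031 ] r [-0.0202  0.0281  0.0112]
d [ 0.0191  0.1005 -0.0314] r [0.0075 0.0285 0.01  ]
d [0.0419 0.0949 0.2215] r [0.0075 0.0285 0.01  ]
```

```bash
python3 -m handwheel '[{"dx":0.02,"dy":0.1,"dz":0,"rx":0.008,"ry":0.028,"rz":0.01,"hand":-1},{"dx":0.02,"dy":0.1,"dz":0,"rx":0.008,"ry":0.028,"rz":0.01,"hand":-1},{"dx":0.02,"dy":0.1,"dz":0,"rx":0.008,"ry":0.028,"rz":0.01,"hand":-1},{"dx":0.02,"dy":0.1,"dz":0,"rx":0.008,"ry":0.028,"rz":0.01,"hand":-1}]' >/dev/null;  python3 s.py -35,.1 -35,.003 -45,.003
```

```text
2.7 [0.5142 0.0189 0.1896] w 0.0856 f [-0.1  0.  -0.2] az/tilt [ 80.7   0.3 144.9]
q [ 0.6   0.23 -0.92  2.32  1.37  0.43 -1.64]
d [ 0.0046 -0.0033  0.0287] r [ 0.0005  0.0023 -0.0001]
d [ 0.006  -0.0036  0.2227] r [ 0.0005  0.0023 -0.0001]
d [ 0.006  -0.0046  0.2228] r [-0.0551  0.0023  0.0001]
```

```bash
python3 -m handwheel '[{"dx":0.006,"dy":-0.004,"dz":0.07,"rx":0,"ry":0.002,"rz":0,"hand":-1},{"dx":0.006,"dy":-0.004,"dz":0.14,"rx":0,"ry":0.002,"rz":0,"hand":-1},{"dx":0.006,"dy":-0.004,"dz":0.2,"rx":-0.02,"ry":0.002,"rz":0,"hand":-1},{"dx":0.006,"dy":-0.005,"dz":0.223,"rx":-0.055,"ry":0.002,"rz":0,"hand":-1},{"dx":0.006,"dy":-0.005,"dz":0.223,"rx":-0.055,"ry":0.002,"rz":0,"hand":-1},{"dx":0.006,"dy":-0.005,"dz":0.223,"rx":-0.055,"ry":0.002,"rz":0,"hand":-1}]' >/dev/null;  python3 s.py -45,.003 -60,.003
```

```text
3.3 [0.5738 0.0131 0.0942] w 0.0852 f [-0.4  0.1  0.3] az/tilt [8.120e+01 1.000e-01 1.353e+02]
q [ 0.48  0.6  -0.85  2.35  2.2   0.78 -2.33]
d [-0.0029  0.0074 -0.0008] r [-0.0019 -0.0006  0.0012]
d [-0.0029  0.0059 -0.0006] r [-0.0853 -0.0008  0.0011]
```

```bash
python3 -m handwheel '[{"dx":-0.003,"dy":0.006,"dz":0,"rx":0,"ry":0,"rz":0,"hand":-1},{"dx":-0.003,"dy":0.006,"dz":0,"rx":0,"ry":0,"rz":0,"hand":1},{"dx":-0.003,"dy":0.006,"dz":0,"rx":0,"ry":0,"rz":0,"hand":1},{"dx":-0.003,"dy":0.006,"dz":0,"rx":0,"ry":0,"rz":0,"hand":1},{"dx":-0.003,"dy":0.006,"dz":0,"rx":0,"ry":0,"rz":0,"hand":1},{"dx":-0.003,"dy":0.006,"dz":0,"rx":0,"ry":0,"rz":0,"hand":1},{"dx":-0.003,"dy":0.006,"dz":0,"rx":0,"ry":0,"rz":0,"hand":1}]' ;  python3 s.py -45,.003 0,.003 40,.003
```

```text
t: 4.0
tcp_pos: [0.5773, 0.0106, 0.0998]
tcp_rot: [0.702, 0.6, 0.249, 0.291]
wrist_force: [-5.6, 0.0, 4.6]
gripper_width: 0.0425
gripper_force: 59.6
4.0 [0.5773 0.0106 0.0998] w 0.0425 f [-5.6  0.   4.6] az/tilt [ 81.1  -0.  135. ]
q [ 0.49  0.59 -0.85  2.35  2.19  0.77 -2.32]
d [ 0.0011 -0.0059  0.0017] r [ 0.0001 -0.0003  0.0002]
d [ 0.0011 -0.0017  0.0034] r [ 2.501e-01 -2.000e-04  3.000e-04]
d [0.0011 0.0001 0.0072] r [ 4.723e-01 -1.000e-04  4.000e-04]
```

```bash
python3 -m handwheel '[{"dx":-0.003,"dy":0.006,"dz":0,"rx":0.05,"ry":0,"rz":0,"hand":1},{"dx":-0.003,"dy":0.007,"dz":0.001,"rx":0.1,"ry":0,"rz":0,"hand":1},{"dx":-0.003,"dy":0.007,"dz":0.001,"rx":0.14,"ry":0,"rz":0,"hand":1},{"dx":-0.003,"dy":0.007,"dz":0.002,"rx":0.18,"ry":0,"rz":0,"hand":1},{"dx":-0.003,"dy":0.007,"dz":0.002,"rx":0.22,"ry":0,"rz":0,"hand":1},{"dx":-0.003,"dy":0.007,"dz":0.003,"rx":0.26,"ry":0,"rz":0,"hand":1},{"dx":-0.003,"dy":0.007,"dz":0.003,"rx":0.26,"ry":0,"rz":0,"hand":1}]' ;  python3 s.py -45,.003 0,.003 40,.003
```

```text
t: 4.7
tcp_pos: [0.5811, 0.0103, 0.1036]
tcp_rot: [0.759, 0.65, 0.021, 0.033]
wrist_force: [1.4, -1.0, -2.6]
gripper_width: 0.0424
gripper_force: 61.0
4.7 [0.5811 0.0103 0.1036] w 0.0424 f [ 1.4 -1.  -2.6] az/tilt [ 81.1   0.6 175.5]
q [ 0.55  0.64 -0.89  1.91  0.72  0.85 -0.88]
d [ 0.0006 -0.0116  0.0121] r [-0.2251  0.0031  0.0019]
d [ 0.0006 -0.0073  0.0107] r [0.0249 0.0036 0.0005]
d [ 0.0006 -0.0035  0.0124] r [ 0.2472  0.0036 -0.0007]
```

```bash
cat > pic.py <<'E'
import sys
from h import *
from workcell import capture
n=sys.argv[1]
t,s=capture("top"),capture("scene"); np.savez("t_"+n+".npz",**t); np.savez("s_"+n+".npz",**s)
a=cv2.resize(t["image"][185:235,290:340],None,fx=8,fy=8,interpolation=2)
b=cv2.resize(s["image"][205:255,210:260],None,fx=8,fy=8,interpolation=2)
cv2.imwrite(f"pics/{n}.png",np.hstack([a,b])[:,:,::-1])
E
python3 -m handwheel '[{"dx":0,"dy":-0.006,"dz":0.006,"rx":0.05,"ry":0,"rz":0,"hand":1},{"dx":0,"dy":-0.006,"dz":0.006,"rx":0.1,"ry":0,"rz":0,"hand":1},{"dx":0,"dy":-0.005,"dz":0.006,"rx":0.14,"ry":0,"rz":0,"hand":1},{"dx":0,"dy":-0.005,"dz":0.007,"rx":0.18,"ry":0,"rz":0,"hand":1},{"dx":0,"dy":-0.005,"dz":0.007,"rx":0.22,"ry":0,"rz":0,"hand":1},{"dx":0,"dy":-0.005,"dz":0.007,"rx":0.25,"ry":0,"rz":0,"hand":1},{"dx":0,"dy":-0.005,"dz":0.007,"rx":0.25,"ry":0,"rz":0,"hand":1}]' ;  python3 s.py 40,.003; python3 pic.py roll1
```

```text
t: 5.4
tcp_pos: [0.5791, 0.009, 0.0976]
tcp_rot: [0.715, 0.606, -0.23, -0.262]
wrist_force: [-3.6, 0.2, 4.7]
gripper_width: 0.0427
gripper_force: 61.5
5.4 [0.5791 0.009  0.0976] w 0.0427 f [-3.6  0.2  4.7] az/tilt [  80.8    0.6 -139.2]
q [ 0.45  1.   -0.86  1.42  0.36  1.66 -0.63]
d [ 0.0035  0.0011 -0.0003] r [-0.0043  0.0021 -0.003 ]
```

View pics/roll1.png

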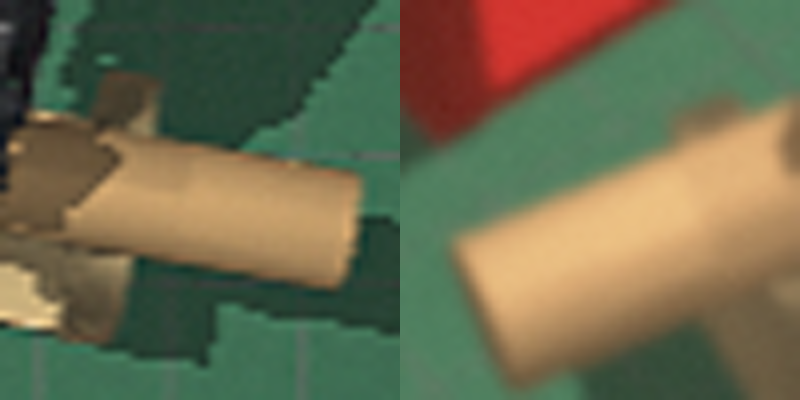

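The top view shows a uniformly lit end with no mark and no inset edge. The mark has rolled out of sight, so I'll compare brightness profiles across the D-section and the round part.

```bash
python3 - <<'E'
from h import *
u=np.array([.1564,.9877,0]);side=np.cross(u,[0,0,1])
for n in("top0","t_roll1","scene0","s_roll1"):
    c=load(n+".npz"); o=c["cam_to_world"][:3,3]
    g=cv2.cvtColor(c["image"],cv2.COLOR_RGB2GRAY).astype(np.float32)
    d=o-C; d-=u*(d@u); d/=np.linalg.norm(d); w=np.cross(u,d) # w: across, in view
    view=np.degrees(np.arctan2(d@side,d[2]))
    print(n,"view angle +x",view.round(), "w side",(w@side).round(2))
    print("off mm",list(range(-30,31,3)))
    for lab,ys in(("D",np.linspace(-.135,-.09,10)),("D0",np.linspace(-.09,-.082,5)),("R",np.linspace(-.076,-.072,4))):
        v=[]
        for k in range(-30,31,3):
            p=proj(c,[C+u*y+w*k/1000 for y in ys]).astype(np.float32).reshape(1,-1,2)
            v.append(int(cv2.remap(g,p[...,0],p[...,1],1).mean()))
        print(lab,v)
E
```

```text
top0 view angle +x -10.0 w side 0.98
off mm [-30, -27, -24, -21, -18, -15, -12, -9, -6, -3, 0, 3, 6, 9, 12, 15, 18, 21, 24, 27, 30]
D [52, 52, 54, 90, 113, 121, 130, 132, 144, 144, 150, 137, 73, 112, 142, 125, 108, 83, 78, 86, 89]
D0 [55, 51, 49, 91, 112, 124, 130, 132, 143, 144, 151, 142, 91, 114, 140, 126, 110, 72, 47, 69, 90]
R [53, 51, 54, 80, 103, 114, 120, 123, 133, 150, 153, 156, 158, 155, 145, 135, 122, 65, 50, 89, 89]
t_roll1 view angle +x -10.0 w side 0.98
off mm [-30, -27, -24, -21, -18, -15, -12, -9, -6, -3, 0, 3, 6, 9, 12, 15, 18, 21, 24, 27, 30]
D [56, 56, 58, 98, 120, 134, 145, 152, 158, 163, 166, 165, 160, 154, 147, 135, 117, 88, 86, 84, 82]
D0 [58, 55, 52, 99, 121, 131, 146, 156, 161, 166, 169, 168, 162, 154, 148, 137, 117, 74, 55, 56, 57]
R [58, 55, 59, 91, 115, 130, 142, 153, 160, 166, 167, 154, 148, 143, 137, 128, 112, 67, 54, 57, 57]
scene0 view angle +x 37.0 w side 0.8
off mm [-30, -27, -24, -21, -18, -15, -12, -9, -6, -3, 0, 3, 6, 9, 12, 15, 18, 21, 24, 27, 30]
D [98, 101, 116, 141, 154, 148, 129, 141, 162, 162, 151, 142, 136, 130, 120, 104, 90, 78, 73, 72, 73]
D0 [99, 101, 116, 141, 156, 154, 137, 147, 168, 168, 158, 149, 146, 140, 126, 105, 88, 75, 71, 69, 68]
R [99, 100, 112, 139, 159, 164, 156, 160, 173, 171, 161, 155, 150, 141, 125, 105, 91, 86, 88, 87, 86]
s_roll1 view angle +x 37.0 w side 0.8
off mm [-30, -27, -24, -21, -18, -15, -12, -9, -6, -3, 0, 3, 6, 9, 12, 15, 18, 21, 24, 27, 30]
D [109, 112, 131, 162, 181, 188, 191, 192, 189, 183, 174, 163, 152, 140, 126, 110, 97, 88, 82, 81, 80]
D0 [109, 111, 132, 165, 186, 195, 198, 198, 196, 190, 179, 167, 157, 145, 127, 113, 101, 88, 79, 75, 75]
R [109, 112, 129, 162, 184, 191, 193, 193, 192, 185, 174, 163, 153, 144, 131, 118, 106, 99, 97, 96, 96]
```

```bash
python3 -m handwheel '[{"dx":0,"dy":0,"dz":0,"rx":0,"ry":0,"rz":0,"hand":-1},{"dx":0,"dy":0,"dz":0,"rx":0,"ry":0,"rz":0,"hand":-1},{"dx":0,"dy":0,"dz":0,"rx":0,"ry":0,"rz":0,"hand":-1},{"dx":0,"dy":0,"dz":0,"rx":0,"ry":0,"rz":0,"hand":-1},{"dx":0,"dy":0,"dz":0,"rx":0,"ry":0,"rz":0,"hand":-1},{"dx":0,"dy":0,"dz":0,"rx":0,"ry":0,"rz":0,"hand":-1}]' >/dev/null;  python3 s.py -45,.003 0,.003 40,.003
```

```text
6.1 [0.5793 0.0086 0.0972] w 0.0857 f [-0.5 -0.8 -0.6] az/tilt [  80.8    0.7 -139.7]
q [ 0.45  1.   -0.86  1.43  0.37  1.65 -0.64]
d [ 0.0042 -0.0057  0.005 ] r [-0.4741  0.0045 -0.0009]
d [ 0.0042 -0.0036  0.0009] r [-0.2241  0.0036 -0.0024]
d [ 0.0043  0.0003 -0.0005] r [-0.0019  0.0025 -0.0034]
```

```bash
python3 -m handwheel '[{"dx":0.004,"dy":-0.002,"dz":0,"rx":-0.05,"ry":0.003,"rz":0,"hand":-1},{"dx":0.004,"dy":-0.002,"dz":0,"rx":-0.1,"ry":0.003,"rz":0,"hand":-1},{"dx":0.004,"dy":-0.003,"dz":0.001,"rx":-0.15,"ry":0.003,"rz":-0.001,"hand":-1},{"dx":0.004,"dy":-0.004,"dz":0.001,"rx":-0.2,"ry":0.003,"rz":-0.001,"hand":-1},{"dx":0.004,"dy":-0.004,"dz":0.002,"rx":-0.25,"ry":0.003,"rz":-0.001,"hand":-1},{"dx":0.004,"dy":-0.005,"dz":0.002,"rx":-0.3,"ry":0.003,"rz":-0.001,"hand":-1},{"dx":0.004,"dy":-0.005,"dz":0.003,"rx":-0.35,"ry":0.004,"rz":-0.001,"hand":-1},{"dx":0.004,"dy":-0.005,"dz":0.004,"rx":-0.4,"ry":0.004,"rz":-0.001,"hand":-1},{"dx":0.004,"dy":-0.006,"dz":0.005,"rx":-0.45,"ry":0.004,"rz":-0.001,"hand":-1},{"dx":0.004,"dy":-0.006,"dz":0.005,"rx":-0.474,"ry":0.004,"rz":-0.001,"hand":-1},{"dx":0.004,"dy":-0.006,"dz":0.005,"rx":-0.474,"ry":0.004,"rz":-0.001,"hand":-1},{"dx":0.004,"dy":-0.006,"dz":0.005,"rx":-0.474,"ry":0.004,"rz":-0.001,"hand":-1}]' >/dev/null;  python3 s.py -45,.003 0,.003 40,.003
```

```text
7.3 [0.5758 0.0049 0.0959] w 0.0855 f [-0.1 -0.9 -1. ] az/tilt [ 80.    1.8 139.4]
q [ 0.28  0.49 -0.59  2.32  2.09  0.59 -2.31]
d [ 0.0125  0.0003 -0.0034] r [-0.0243  0.0111  0.0031]
d [ 0.0126  0.0047 -0.002 ] r [ 0.2256  0.0117 -0.0014]
d [0.0127 0.0067 0.0016] r [ 0.4478  0.0111 -0.0057]
```

```bash
python3 -m handwheel '[{"dx":0.01,"dy":0,"dz":0,"rx":0,"ry":0.01,"rz":0,"hand":-1},{"dx":0.01,"dy":0,"dz":0,"rx":0,"ry":0.01,"rz":0,"hand":-1},{"dx":0.01,"dy":0,"dz":0,"rx":0,"ry":0.01,"rz":0,"hand":1},{"dx":0.01,"dy":0,"dz":0,"rx":0,"ry":0.01,"rz":0,"hand":1},{"dx":0.01,"dy":0,"dz":0,"rx":0,"ry":0.01,"rz":0,"hand":1},{"dx":0.01,"dy":0,"dz":0,"rx":0,"ry":0.01,"rz":0,"hand":1},{"dx":0.01,"dy":0,"dz":0,"rx":0,"ry":0.01,"rz":0,"hand":1},{"dx":0.01,"dy":0,"dz":0,"rx":0,"ry":0.01,"rz":0,"hand":1}]' >/dev/null;  python3 s.py -45,.003 0,.003 40,.003
```

```text
8.1 [0.5767 0.0089 0.0955] w 0.0426 f [-3.2  0.   5.7] az/tilt [ 81.1   0.6 139.6]
q [ 0.31  0.49 -0.61  2.32  2.13  0.57 -2.32]
d [ 0.0045  0.0004 -0.0041] r [-0.0254  0.0019  0.0025]
d [ 0.0044  0.0048 -0.0026] r [0.2246 0.0027 0.0016]
d [0.0044 0.0068 0.0009] r [0.4468 0.0033 0.0006]
```

```bash
python3 -m handwheel '[{"dx":0,"dy":0.001,"dz":0,"rx":0.05,"ry":0,"rz":0,"hand":1},{"dx":0,"dy":0.002,"dz":0,"rx":0.1,"ry":0,"rz":0,"hand":1},{"dx":0,"dy":0.002,"dz":0,"rx":0.14,"ry":0,"rz":0,"hand":1},{"dx":0,"dy":0.003,"dz":0,"rx":0.18,"ry":0,"rz":0,"hand":1},{"dx":0,"dy":0.004,"dz":0,"rx":0.224,"ry":0,"rz":0,"hand":1},{"dx":0,"dy":0.004,"dz":0,"rx":0.27,"ry":0,"rz":0,"hand":1},{"dx":0,"dy":0.005,"dz":0,"rx":0.31,"ry":0,"rz":0,"hand":1},{"dx":0,"dy":0.006,"dz":0,"rx":0.355,"ry":0,"rz":0,"hand":1},{"dx":0,"dy":0.006,"dz":0,"rx":0.4,"ry":0,"rz":0,"hand":1},{"dx":0,"dy":0.007,"dz":0.001,"rx":0.447,"ry":0,"rz":0,"hand":1},{"dx":0,"dy":0.007,"dz":0.001,"rx":0.447,"ry":0,"rz":0,"hand":1}]' >/dev/null;  python3 s.py  40,.003; python3 pic.py roll2
```

```text
9.2 [0.5792 0.0084 0.0975] w 0.0427 f [-1.  -0.1 -0.8] az/tilt [  81.1    0.9 -151.4]
q [ 0.41  0.85 -0.74  1.55  0.35  1.42 -0.57]
d [0.0047 0.0008 0.    ] r [ 0.0631  0.0046 -0.0024]
```

View pics/roll2.png

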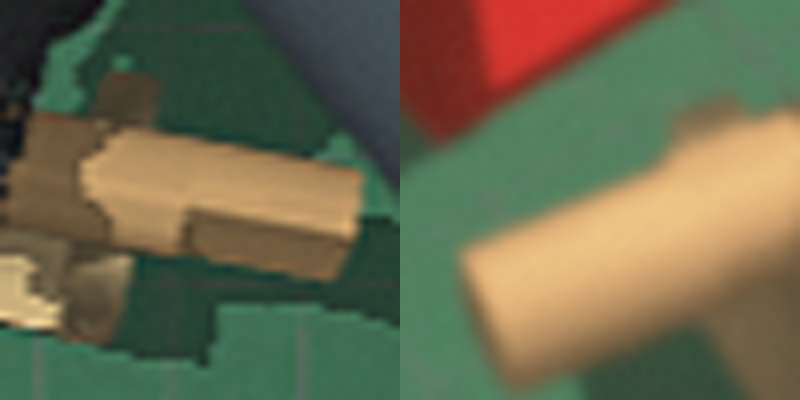

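Now the flat is visible, facing the robot side and down. Its upper edge runs along top (314,211) to (334,214.5). I'll work out the exact angle from that edge while finishing the stroke.

```bash
python3 -m handwheel '[{"dx":0,"dy":0,"dz":0,"rx":0,"ry":0,"rz":0,"hand":1},{"dx":0,"dy":0,"dz":0,"rx":0.06,"ry":0,"rz":0,"hand":1},{"dx":0,"dy":0,"dz":0,"rx":0.06,"ry":0,"rz":0,"hand":1},{"dx":0,"dy":0,"dz":0,"rx":0.06,"ry":0,"rz":0,"hand":1}]' >/dev/null;  python3 s.py  40,.003; python3 pic.py roll3
cat > edge.py <<'E'
import sys
from h import *
u=np.array([.1564,.9877,0]);side=np.cross(u,[0,0,1])
c=load(sys.argv[1]); g=cv2.cvtColor(c["image"],cv2.COLOR_RGB2GRAY).astype(np.float32)
ys=np.linspace(-.133,-.087,14); ang=np.arange(-100,91,5)
for lab,ys in(("D",ys),("R",np.linspace(-.077,-.072,4))):
    v=[]
    for a in ang:
        r=np.radians(a); P=[C+u*y+.022*(np.sin(r)*side+np.cos(r)*np.array([0,0,1])) for y in ys]
        p=proj(c,P).astype(np.float32).reshape(1,-1,2); v.append(int(cv2.remap(g,p[...,0],p[...,1],1).mean()))
    print(lab,list(zip(ang.tolist(),v)))
E
python3 edge.py t_roll2.npz; python3 edge.py t_roll3.npz
```

```text
9.7 [0.5779 0.0088 0.096 ] w 0.0428 f [-5.6 -0.9  2.6] az/tilt [  81.2    1.  -140.5]
q [ 0.38  0.93 -0.72  1.44  0.29  1.6  -0.55]
d [ 0.0043  0.0009 -0.0043] r [ 0.0029  0.005  -0.0027]
D [(-100, 57), (-95, 57), (-90, 59), (-85, 62), (-80, 68), (-75, 76), (-70, 86), (-65, 93), (-60, 95), (-55, 95), (-50, 96), (-45, 95), (-40, 94), (-35, 93), (-30, 91), (-25, 90), (-20, 107), (-15, 142), (-10, 162), (-5, 162), (0, 159), (5, 160), (10, 159), (15, 156), (20, 151), (25, 148), (30, 145), (35, 142), (40, 136), (45, 130), (50, 123), (55, 113), (60, 102), (65, 94), (70, 87), (75, 84), (80, 84), (85, 86), (90, 90)]
R [(-100, 60), (-95, 62), (-90, 64), (-85, 70), (-80, 78), (-75, 89), (-70, 100), (-65, 109), (-60, 118), (-55, 125), (-50, 133), (-45, 140), (-40, 146), (-35, 147), (-30, 148), (-25, 148), (-20, 154), (-15, 163), (-10, 166), (-5, 162), (0, 157), (5, 156), (10, 154), (15, 153), (20, 151), (25, 149), (30, 146), (35, 143), (40, 140), (45, 136), (50, 129), (55, 124), (60, 117), (65, 106), (70, 98), (75, 92), (80, 92), (85, 95), (90, 101)]
D [(-100, 96), (-95, 97), (-90, 101), (-85, 105), (-80, 109), (-75, 112), (-70, 111), (-65, 110), (-60, 111), (-55, 111), (-50, 110), (-45, 109), (-40, 108), (-35, 109), (-30, 108), (-25, 106), (-20, 105), (-15, 114), (-10, 141), (-5, 161), (0, 160), (5, 156), (10, 156), (15, 155), (20, 150), (25, 145), (30, 141), (35, 136), (40, 129), (45, 120), (50, 108), (55, 99), (60, 92), (65, 89), (70, 88), (75, 87), (80, 87), (85, 87), (90, 88)]
R [(-100, 71), (-95, 73), (-90, 77), (-85, 84), (-80, 94), (-75, 106), (-70, 114), (-65, 120), (-60, 128), (-55, 133), (-50, 138), (-45, 145), (-40, 151), (-35, 154), (-30, 156), (-25, 155), (-20, 155), (-15, 158), (-10, 167), (-5, 168), (0, 163), (5, 155), (10, 152), (15, 150), (20, 148), (25, 146), (30, 143), (35, 138), (40, 133), (45, 125), (50, 111), (55, 99), (60, 88), (65, 80), (70, 76), (75, 73), (80, 73), (85, 75), (90, 79)]
```

```bash
python3 -m handwheel '[{"dx":0,"dy":0,"dz":0,"rx":0,"ry":0,"rz":0,"hand":-1},{"dx":0,"dy":0,"dz":0,"rx":0,"ry":0,"rz":0,"hand":-1},{"dx":0.004,"dy":0,"dz":0,"rx":0,"ry":0,"rz":0,"hand":-1},{"dx":0.004,"dy":0,"dz":0,"rx":0,"ry":0,"rz":0,"hand":-1},{"dx":0.004,"dy":0,"dz":0,"rx":0,"ry":0,"rz":0,"hand":-1}]' >/dev/null
python3 -m handwheel '[{"dx":0.004,"dy":-0.001,"dz":0,"rx":-0.05,"ry":0.003,"rz":0,"hand":-1},{"dx":0.004,"dy":-0.002,"dz":0,"rx":-0.1,"ry":0.003,"rz":0,"hand":-1},{"dx":0.004,"dy":-0.003,"dz":0,"rx":-0.15,"ry":0.003,"rz":-0.001,"hand":-1},{"dx":0.004,"dy":-0.004,"dz":0.001,"rx":-0.2,"ry":0.003,"rz":-0.001,"hand":-1},{"dx":0.004,"dy":-0.004,"dz":0.001,"rx":-0.25,"ry":0.003,"rz":-0.001,"hand":-1},{"dx":0.004,"dy":-0.005,"dz":0.001,"rx":-0.3,"ry":0.003,"rz":-0.001,"hand":-1},{"dx":0.004,"dy":-0.005,"dz":0.001,"rx":-0.35,"ry":0.004,"rz":-0.001,"hand":-1},{"dx":0.004,"dy":-0.005,"dz":0.002,"rx":-0.4,"ry":0.004,"rz":-0.001,"hand":-1},{"dx":0.004,"dy":-0.005,"dz":0.002,"rx":-0.4,"ry":0.004,"rz":-0.001,"hand":-1},{"dx":0.004,"dy":-0.005,"dz":0.002,"rx":-0.4,"ry":0.004,"rz":-0.001,"hand":-1}]' >/dev/null;  python3 s.py -32,.003; python3 pic.py roll4; python3 edge.py t_roll4.npz | head -1
```

```text
11.3 [0.5819 0.0062 0.0977] w 0.0853 f [ 1.2 -0.2 -0.4] az/tilt [ 80.4   1.7 149.5]
q [ 0.08  0.42 -0.31  2.22  1.55  0.32 -1.8 ]
d [ 0.0082 -0.0107 -0.0062] r [-0.0083  0.0095  0.002 ]
D [(-100, 80), (-95, 80), (-90, 84), (-85, 89), (-80, 95), (-75, 100), (-70, 101), (-65, 100), (-60, 100), (-55, 100), (-50, 99), (-45, 99), (-40, 99), (-35, 98), (-30, 96), (-25, 95), (-20, 108), (-15, 140), (-10, 160), (-5, 159), (0, 156), (5, 156), (10, 155), (15, 151), (20, 147), (25, 143), (30, 139), (35, 134), (40, 126), (45, 116), (50, 104), (55, 94), (60, 88), (65, 85), (70, 84), (75, 83), (80, 83), (85, 83), (90, 84)]
```

```bash
python3 -m handwheel '[{"dx":0.008,"dy":-0.01,"dz":-0.005,"rx":-0.02,"ry":0.009,"rz":0.002,"hand":-1},{"dx":0.008,"dy":-0.01,"dz":-0.005,"rx":-0.04,"ry":0.009,"rz":0.002,"hand":-1},{"dx":0.008,"dy":-0.01,"dz":-0.005,"rx":-0.04,"ry":0.009,"rz":0.002,"hand":-1},{"dx":0.008,"dy":-0.01,"dz":-0.005,"rx":-0.04,"ry":0.009,"rz":0.002,"hand":1},{"dx":0.008,"dy":-0.01,"dz":-0.005,"rx":-0.04,"ry":0.009,"rz":0.002,"hand":1},{"dx":0.008,"dy":-0.01,"dz":-0.005,"rx":-0.04,"ry":0.009,"rz":0.002,"hand":1},{"dx":0.008,"dy":-0.01,"dz":-0.005,"rx":-0.04,"ry":0.009,"rz":0.002,"hand":1},{"dx":0.008,"dy":-0.01,"dz":-0.005,"rx":-0.04,"ry":0.009,"rz":0.002,"hand":1},{"dx":0.008,"dy":-0.01,"dz":-0.005,"rx":-0.04,"ry":0.009,"rz":0.002,"hand":1}]' >/dev/null;  python3 s.py 0,.003 30,.003; python3 pic.py roll5; python3 edge.py t_roll5.npz | head -1 | cut -c 150-350
```

```text
12.3 [0.5773 0.0103 0.0969] w 0.0426 f [-3.3 -0.2  4.3] az/tilt [8.090e+01 1.000e-01 1.424e+02]
q [ 0.15  0.44 -0.41  2.3   2.08  0.43 -2.32]
d [ 0.0016  0.0023 -0.001 ] r [ 2.088e-01  8.000e-04 -1.000e-04]
d [0.0016 0.0041 0.0015] r [ 3.755e-01  8.000e-04 -3.000e-04]
35, 96), (-30, 95), (-25, 93), (-20, 104), (-15, 136), (-10, 159), (-5, 160), (0, 156), (5, 156), (10, 155), (15, 152), (20, 148), (25, 144), (30, 141), (35, 136), (40, 130), (45, 121), (50, 110), (55,
```

```bash
python3 -m handwheel '[{"dx":0,"dy":0,"dz":0,"rx":0.05,"ry":0,"rz":0,"hand":1},{"dx":0,"dy":0.001,"dz":0,"rx":0.1,"ry":0,"rz":0,"hand":1},{"dx":0,"dy":0.002,"dz":0,"rx":0.14,"ry":0,"rz":0,"hand":1},{"dx":0,"dy":0.002,"dz":0,"rx":0.18,"ry":0,"rz":0,"hand":1},{"dx":0,"dy":0.003,"dz":0,"rx":0.224,"ry":0,"rz":0,"hand":1},{"dx":0,"dy":0.003,"dz":0,"rx":0.27,"ry":0,"rz":0,"hand":1},{"dx":0,"dy":0.004,"dz":0,"rx":0.31,"ry":0,"rz":0,"hand":1},{"dx":0,"dy":0.004,"dz":0.001,"rx":0.355,"ry":0,"rz":0,"hand":1},{"dx":0,"dy":0.004,"dz":0.001,"rx":0.373,"ry":0,"rz":0,"hand":1},{"dx":0,"dy":0.004,"dz":0.001,"rx":0.373,"ry":0,"rz":0,"hand":1},{"dx":0,"dy":0.004,"dz":0.001,"rx":0.373,"ry":0,"rz":0,"hand":1}]' >/dev/null;  python3 s.py  30,.003; python3 pic.py roll6;python3 edge.py t_roll6.npz; python3 edge.py s_roll6.npz
```

```text
13.5 [0.5792 0.0099 0.0981] w 0.0426 f [-2.1 -0.3  0.3] az/tilt [  80.9    0.2 -152.8]
q [ 0.37  0.8  -0.65  1.57  0.29  1.36 -0.51]
d [0.0017 0.0008 0.0007] r [ 0.0155  0.001  -0.001 ]
D [(-100, 66), (-95, 67), (-90, 70), (-85, 77), (-80, 85), (-75, 98), (-70, 116), (-65, 140), (-60, 164), (-55, 174), (-50, 167), (-45, 158), (-40, 154), (-35, 156), (-30, 160), (-25, 162), (-20, 163), (-15, 162), (-10, 157), (-5, 155), (0, 157), (5, 159), (10, 160), (15, 155), (20, 150), (25, 150), (30, 154), (35, 157), (40, 152), (45, 135), (50, 115), (55, 97), (60, 83), (65, 74), (70, 68), (75, 66), (80, 66), (85, 67), (90, 72)]
R [(-100, 63), (-95, 65), (-90, 68), (-85, 74), (-80, 83), (-75, 94), (-70, 103), (-65, 110), (-60, 118), (-55, 124), (-50, 128), (-45, 133), (-40, 140), (-35, 145), (-30, 150), (-25, 156), (-20, 162), (-15, 169), (-10, 171), (-5, 173), (0, 173), (5, 166), (10, 161), (15, 158), (20, 156), (25, 152), (30, 144), (35, 137), (40, 133), (45, 129), (50, 122), (55, 115), (60, 106), (65, 96), (70, 89), (75, 84), (80, 84), (85, 87), (90, 93)]
D [(-100, 185), (-95, 185), (-90, 184), 
[... 159 characters left out ...]
0, 183), (-15, 184), (-10, 185), (-5, 186), (0, 186), (5, 185), (10, 184), (15, 183), (20, 184), (25, 183), (30, 183), (35, 183), (40, 181), (45, 173), (50, 163), (55, 154), (60, 146), (65, 138), (70, 131), (75, 124), (80, 116), (85, 109), (90, 103)]
R [(-100, 145), (-95, 144), (-90, 146), (-85, 148), (-80, 149), (-75, 148), (-70, 146), (-65, 144), (-60, 142), (-55, 141), (-50, 141), (-45, 143), (-40, 146), (-35, 150), (-30, 156), (-25, 163), (-20, 170), (-15, 175), (-10, 180), (-5, 183), (0, 185), (5, 188), (10, 190), (15, 192), (20, 191), (25, 188), (30, 183), (35, 179), (40, 176), (45, 173), (50, 168), (55, 159), (60, 149), (65, 139), (70, 131), (75, 123), (80, 116), (85, 110), (90, 105)]
```

View pics/roll6.png

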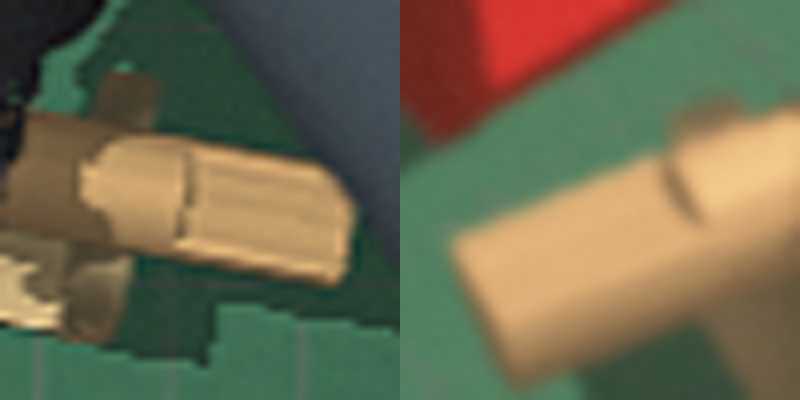

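The flat now faces nearly straight up, with its step at top (313,207). I'll let it settle, open, back out along the tool and check.

```bash
python3 -m handwheel '[{"dx":0,"dy":0.001,"dz":0.001,"rx":0.01,"ry":0,"rz":0,"hand":1},{"dx":0,"dy":0.001,"dz":0.001,"rx":0.01,"ry":0,"rz":0,"hand":1},{"dx":0,"dy":0.001,"dz":0.001,"rx":0.01,"ry":0,"rz":0,"hand":-1},{"dx":0,"dy":0.001,"dz":0.001,"rx":0.01,"ry":0,"rz":0,"hand":-1},{"dx":0,"dy":0.001,"dz":0.001,"rx":0.01,"ry":0,"rz":0,"hand":-1},{"dx":0,"dy":0.001,"dz":0.001,"rx":0.01,"ry":0,"rz":0,"hand":-1},{"dx":0,"dy":0.001,"dz":0.001,"rx":0.01,"ry":0,"rz":0,"hand":-1},{"dx":0,"dy":0.001,"dz":-0.1,"rx":0.01,"ry":0,"rz":0,"hand":-1},{"dx":0,"dy":0.001,"dz":-0.2,"rx":0.01,"ry":0,"rz":0,"hand":-1},{"dx":0,"dy":0.001,"dz":-0.3,"rx":-0.03,"ry":0,"rz":0,"hand":-1},{"dx":0,"dy":0.001,"dz":-0.3,"rx":-0.08,"ry":0,"rz":0,"hand":-1},{"dx":0,"dy":0.001,"dz":-0.3,"rx":-0.12,"ry":0,"rz":0,"hand":-1}]' >/dev/null;  python3 s.py; python3 pic.py rel
python3 - <<'E'
from h import *
c=load("t_rel.npz"); g=cv2.cvtColor(c["image"],cv2.COLOR_RGB2GRAY).astype(np.float32)
u=np.array([.1564,.9877,0]);w=np.array([.9877,-.1564,0])
F=C+np.array([0,0,.014])
for lab,ys in(("D",np.linspace(-.130,-.085,24)),("R",np.linspace(-.076,-.05,10))):
    v=[]
    for k in range(-26,27):
        p=proj(c,[F+u*y+w*k/1000 for y in ys]).astype(np.float32).reshape(1,-1,2)
        v.append(int(cv2.remap(g,p[...,0],p[...,1],1).mean()))
    print(lab,list(zip(range(-26,27),v)))
E
```

```text
14.8 [0.6482 0.0011 0.2336] w 0.0854 f [ 0.3  0.  -1. ] az/tilt [  81.     0.2 -175.3]
q [ 0.4   0.57 -0.69  1.54  0.35  1.24 -0.51]
D [(-26, 60), (-25, 70), (-24, 83), (-23, 96), (-22, 113), (-21, 129), (-20, 141), (-19, 142), (-18, 138), (-17, 131), (-16, 125), (-15, 121), (-14, 119), (-13, 119), (-12, 119), (-11, 119), (-10, 118), (-9, 118), (-8, 117), (-7, 115), (-6, 114), (-5, 112), (-4, 110), (-3, 107), (-2, 105), (-1, 103), (0, 102), (1, 102), (2, 102), (3, 102), (4, 99), (5, 93), (6, 85), (7, 79), (8, 76), (9, 74), (10, 73), (11, 73), (12, 73), (13, 73), (14, 73), (15, 72), (16, 70), (17, 68), (18, 67), (19, 66), (20, 66), (21, 66), (22, 67), (23, 67), (24, 68), (25, 70), (26, 71)]
R [(-26, 74), (-25, 77), (-24, 88), (-23, 100), (-22, 109), (-21, 115), (-20, 121), (-19, 125), (-18, 129), (-17, 132), (-16, 135), (-15, 139), (-14, 142), (-13, 146), (-12, 150), (-11, 154), (-10, 157), (-9, 161), (-8, 164), (-7, 166), (-6, 168), (-5, 170), (-4, 171), (-3, 173), (-2, 173), (-1, 173), (0, 172), (1, 170), (2, 168), (3, 166), (4, 159), (5, 148), (6, 139), (7, 134), (8, 133), (9, 131), (10, 128), (11, 124), (12, 120), (13, 116), (14, 113), (15, 109), (16, 103), (17, 97), (18, 90), (19, 84), (20, 78), (21, 73), (22, 72), (23, 75), (24, 80), (25, 84), (26, 88)]
```

View pics/rel.png

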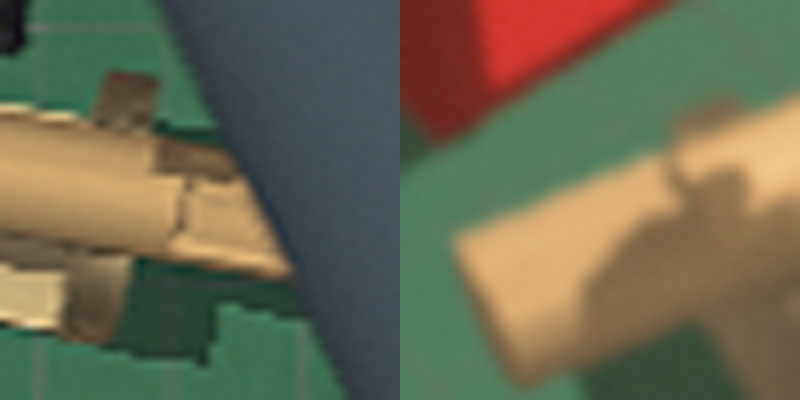

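```bash
cat >> s.py <<'E'
delta(st,*pose([.462,-.348,.15],12.4,0)); delta(st,*pose([.462,-.348,.030],12.4,0))
E
python3 s.py
```

```text
14.9 [0.6436 0.0017 0.2328] w 0.0855 f [-0.3 -0.1  1.3] az/tilt [  81.2    0.4 -174.8]
q [ 0.4   0.57 -0.69  1.55  0.34  1.24 -0.51]
d [-0.7457 -0.2349  0.1929] r [-0.0238  0.0193  0.3816]
d [-0.7439 -0.2133  0.4319] r [-0.0238  0.0193  0.3816]
```

```bash
python3 -m handwheel '[{"dx":-0.1,"dy":-0.03,"dz":0,"rx":-0.02,"ry":0.02,"rz":0.05,"hand":-0.5},{"dx":-0.2,"dy":-0.06,"dz":0,"rx":-0.02,"ry":0.02,"rz":0.1,"hand":-0.5},{"dx":-0.3,"dy":-0.09,"dz":0,"rx":-0.02,"ry":0.02,"rz":0.15,"hand":-0.5},{"dx":-0.4,"dy":-0.12,"dz":0.03,"rx":-0.02,"ry":0.02,"rz":0.2,"hand":-0.5},{"dx":-0.5,"dy":-0.15,"dz":0.08,"rx":-0.02,"ry":0.02,"rz":0.25,"hand":-0.5},{"dx":-0.6,"dy":-0.18,"dz":0.12,"rx":-0.02,"ry":0.02,"rz":0.3,"hand":-0.5},{"dx":-0.68,"dy":-0.21,"dz":0.16,"rx":-0.02,"ry":0.02,"rz":0.34,"hand":-0.5},{"dx":-0.746,"dy":-0.235,"dz":0.19,"rx":-0.024,"ry":0.02,"rz":0.382,"hand":-0.5},{"dx":-0.746,"dy":-0.235,"dz":0.19,"rx":-0.024,"ry":0.02,"rz":0.382,"hand":-0.5},{"dx":-0.746,"dy":-0.235,"dz":0.19,"rx":-0.024,"ry":0.02,"rz":0.382,"hand":-0.5}]' >/dev/null;  python3 s.py; python3 pic.py clr
cat > flat.py <<'E'
import sys
from h import *
c=load(sys.argv[1]); g=cv2.cvtColor(c["image"],cv2.COLOR_RGB2GRAY).astype(np.float32)
u=np.array([.1564,.9877,0]);w=np.array([.9877,-.1564,0]); F=C+np.array([0,0,.014])
for lab,ys in(("D",np.linspace(-.130,-.085,24)),("R",np.linspace(-.076,-.05,10))):
    v=[]
    for k in range(-26,27):
        p=proj(c,[F+u*y+w*k/1000 for y in ys]).astype(np.float32).reshape(1,-1,2)
        v.append(int(cv2.remap(g,p[...,0],p[...,1],1).mean()))
    print(lab,list(zip(range(-26,27),v)))
v=[]
for y in range(-150,-60,2):
    p=proj(c,[F+u*y/1000+w*k/1000 for k in range(-8,9,2)]).astype(np.float32).reshape(1,-1,2)
    v.append((y,int(cv2.remap(g,p[...,0],p[...,1],1).mean())))
print("along",v)
E
python3 flat.py t_clr.npz
```

```text
15.9 [ 0.462  -0.3509  0.1478] w 0.064 f [0.4 0.3 0.1] az/tilt [ 1.190e+01  1.000e-01 -1.797e+02]
q [ 0.85  0.46 -0.35  1.85  0.2   0.87 -0.96]
d [ 0.0012 -0.0057 -0.0044] r [-0.0016  0.0006 -0.0028]
d [ 0.0017 -0.0045  0.2356] r [-0.0016  0.0006 -0.0028]
D [(-26, 59), (-25, 71), (-24, 86), (-23, 103), (-22, 125), (-21, 147), (-20, 164), (-19, 167), (-18, 163), (-17, 156), (-16, 150), (-15, 147), (-14, 147), (-13, 149), (-12, 152), (-11, 154), (-10, 155), (-9, 155), (-8, 156), (-7, 156), (-6, 155), (-5, 154), (-4, 152), (-3, 150), (-2, 148), (-1, 147), (0, 148), (1, 150), (2, 151), (3, 152), (4, 153), (5, 152), (6, 150), (7, 147), (8, 146), (9, 147), (10, 150), (11, 156), (12, 161), (13, 162), (14, 154), (15, 139), (16, 117), (17, 96), (18, 83), (19, 77), (20, 76), (21, 76), (22, 77), (23, 80), (24, 84), (25, 88), (26, 90)]
R [(-26, 71), (-25, 73), (-24, 84), (-23, 96), (-22, 104), (-21, 110), (-20, 115), (-19, 120), (-18, 124), (-17, 126), (-16, 129), (-15, 132), (-14, 136), (-13, 140), (-12, 143), (-11, 147), (-10, 150), (-9, 153), (-8, 156), (-7, 159), (-6, 160), (-5, 162), (-4, 1
[... 182 characters left out ...]
(14, 124), (15, 120), (16, 113), (17, 105), (18, 95), (19, 88), (20, 82), (21, 79), (22, 80), (23, 81), (24, 85), (25, 88), (26, 88)]
along [(-150, 63), (-148, 64), (-146, 64), (-144, 64), (-142, 65), (-140, 82), (-138, 115), (-136, 146), (-134, 154), (-132, 152), (-130, 150), (-128, 149), (-126, 150), (-124, 150), (-122, 150), (-120, 151), (-118, 152), (-116, 152), (-114, 152), (-112, 152), (-110, 152), (-108, 152), (-106, 152), (-104, 151), (-102, 151), (-100, 151), (-98, 151), (-96, 151), (-94, 151), (-92, 150), (-90, 150), (-88, 151), (-86, 153), (-84, 150), (-82, 136), (-80, 121), (-78, 130), (-76, 155), (-74, 161), (-72, 159), (-70, 158), (-68, 158), (-66, 158), (-64, 158), (-62, 158)]
```

View pics/clr.png

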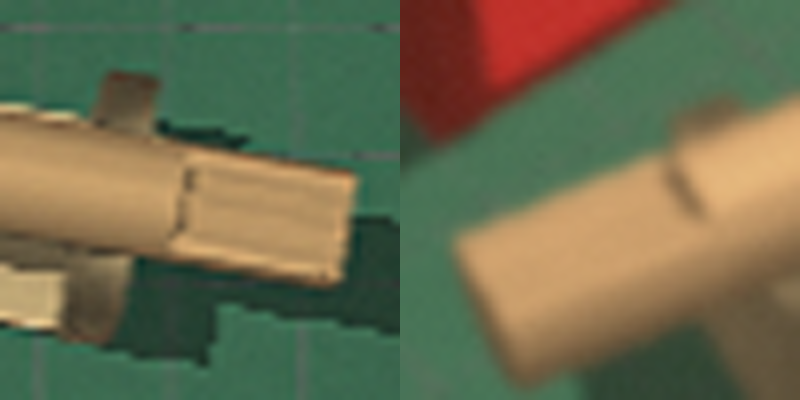

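The post lies seated with its flat up to within about 2 degrees: edges at ±16.5 mm, step at top (313,208), end at (334,214). Now grasping the foot.

```bash
python3 -m handwheel '[{"dx":0.002,"dy":-0.005,"dz":0.08,"rx":-0.002,"ry":0,"rz":-0.003,"hand":-0.5},{"dx":0.002,"dy":-0.005,"dz":0.16,"rx":-0.002,"ry":0,"rz":-0.003,"hand":-0.5},{"dx":0.002,"dy":-0.005,"dz":0.21,"rx":-0.002,"ry":0,"rz":-0.003,"hand":-0.5},{"dx":0.002,"dy":-0.005,"dz":0.235,"rx":-0.002,"ry":0,"rz":-0.003,"hand":-0.5},{"dx":0.002,"dy":-0.005,"dz":0.235,"rx":-0.002,"ry":0,"rz":-0.003,"hand":-0.5},{"dx":0.002,"dy":-0.005,"dz":0.235,"rx":-0.002,"ry":0,"rz":-0.003,"hand":1},{"dx":0.002,"dy":-0.005,"dz":0.235,"rx":-0.002,"ry":0,"rz":-0.003,"hand":1},{"dx":0.002,"dy":-0.005,"dz":0.235,"rx":-0.002,"ry":0,"rz":-0.003,"hand":1},{"dx":0.002,"dy":-0.005,"dz":0.235,"rx":-0.002,"ry":0,"rz":-0.003,"hand":1},{"dx":0.002,"dy":-0.005,"dz":0.235,"rx":-0.002,"ry":0,"rz":-0.003,"hand":1},{"dx":0.002,"dy":-0.005,"dz":0.235,"rx":-0.002,"ry":0,"rz":-0.003,"hand":1}]';  python3 s.py
```

```text
t: 17.1
tcp_pos: [0.4654, -0.3464, 0.0337]
tcp_rot: [0.994, 0.11, 0.002, 0.003]
wrist_force: [1.2, 1.0, 7.0]
gripper_width: 0.0283
gripper_force: 61.0
17.1 [ 0.4654 -0.3464  0.0337] w 0.0283 f [1.2 1.  7. ] az/tilt [ 12.7  -0.2 179.6]
q [ 0.79  0.61 -0.3   1.93  0.29  0.64 -1.04]
d [-0.0065  0.003  -0.2326] r [ 0.002  -0.0012  0.0015]
d [-0.0074  0.0015  0.0074] r [ 0.002  -0.0012  0.0015]
```

```bash
python3 -m handwheel '[{"dx":0,"dy":0,"dz":-0.03,"rx":0,"ry":0,"rz":0,"hand":1},{"dx":0,"dy":0,"dz":-0.1,"rx":0,"ry":0,"rz":0,"hand":1},{"dx":0,"dy":0,"dz":-0.2,"rx":0,"ry":0,"rz":0,"hand":1},{"dx":0,"dy":0,"dz":-0.3,"rx":0,"ry":0,"rz":0,"hand":1},{"dx":0,"dy":0,"dz":-0.35,"rx":0,"ry":0,"rz":0,"hand":1},{"dx":0,"dy":0,"dz":-0.35,"rx":0,"ry":0,"rz":0,"hand":1},{"dx":0,"dy":0,"dz":-0.35,"rx":0,"ry":0,"rz":0,"hand":1}]' >/dev/null; sed -i '$d' s.py; cat >> s.py <<'E'
w=R.from_euler('z',AZ,degrees=True)
T=np.array([.5604,-.0971,.109])+w.apply([.003,0,0])   # block is 3 mm toward -tool x of TCP
for h in (.09,.05,.0345,.033): print(h,end=" "); delta(st,*pose(T+[0,0,h],AZ,0))
E
python3 s.py
```

```text
17.8 [ 0.4634 -0.3453  0.2078] w 0.0288 f [ 0.4 -0.  -1.2] az/tilt [ 1.270e+01 -1.000e-01  1.797e+02]
q [ 0.86  0.38 -0.38  1.81  0.17  0.97 -0.94]
0.09 d [ 0.3003 -0.4475  0.0159] r [ 0.0017  0.0005 -0.3797]
0.05 d [ 0.3002 -0.4479  0.0959] r [ 0.0017  0.0005 -0.3797]
0.0345 d [ 0.3001 -0.448   0.1269] r [ 0.0017  0.0005 -0.3797]
0.033 d [ 0.3001 -0.4481  0.1299] r [ 0.0017  0.0005 -0.3797]
```

```bash
python3 -m handwheel '[{"dx":0.05,"dy":-0.08,"dz":0,"rx":0,"ry":0,"rz":-0.05,"hand":1},{"dx":0.1,"dy":-0.15,"dz":0,"rx":0,"ry":0,"rz":-0.1,"hand":1},{"dx":0.15,"dy":-0.22,"dz":0,"rx":0,"ry":0,"rz":-0.14,"hand":1},{"dx":0.2,"dy":-0.3,"dz":0,"rx":0,"ry":0,"rz":-0.19,"hand":1},{"dx":0.25,"dy":-0.37,"dz":0,"rx":0,"ry":0,"rz":-0.24,"hand":1},{"dx":0.3,"dy":-0.448,"dz":0.016,"rx":0.002,"ry":0,"rz":-0.28,"hand":1},{"dx":0.3,"dy":-0.448,"dz":0.016,"rx":0.002,"ry":0,"rz":-0.33,"hand":1},{"dx":0.3,"dy":-0.448,"dz":0.016,"rx":0.002,"ry":0,"rz":-0.38,"hand":1},{"dx":0.3,"dy":-0.448,"dz":0.016,"rx":0.002,"ry":0,"rz":-0.38,"hand":1},{"dx":0.3,"dy":-0.448,"dz":0.016,"rx":0.002,"ry":0,"rz":-0.38,"hand":1},{"dx":0.3,"dy":-0.448,"dz":0.016,"rx":0.002,"ry":0,"rz":-0.38,"hand":1}]' >/dev/null
python3 s.py; python3 pic.py hold
python3 - <<'E'
from h import *
from workcell import telemetry
st=telemetry.get_state(); p=st["tcp_pos"]; s=load("s_hold.npz"); u=np.array([.1564,.9877,0]);w=np.array([.9877,-.1564,0])
g=cv2.cvtColor(s["image"],cv2.COLOR_RGB2HSV).astype(np.float32)
# rows: heights below TCP, on the face toward +w (camera side); cols: along u
for ch in (0,2):
  for dz in range(0,-61,-4):
    q=proj(s,[p+u*k/1000+w*.015+[0,0,dz/1000] for k in range(-36,37,4)]).astype(np.float32).reshape(1,-1,2)
    print(dz,cv2.remap(g[...,ch],q[...,0],q[...,1],1).astype(int).ravel().tolist())
E
```

```text
18.9 [ 0.5605 -0.0943  0.1975] w 0.0285 f [-0.3 -0.  -1.2] az/tilt [  80.9   -0.  -179.8]
q [ 0.63  0.45 -0.71  1.82  0.34  1.   -0.37]
0.09 d [ 0.0005  0.0008 -0.003 ] r [-0.0012 -0.0001 -0.0005]
0.05 d [0.0004 0.0011 0.077 ] r [-0.0012 -0.0001 -0.0005]
0.0345 d [0.0004 0.0012 0.108 ] r [-0.0012 -0.0001 -0.0005]
0.033 d [0.0004 0.0012 0.111 ] r [-0.0012 -0.0001 -0.0005]
0 [3, 8, 15, 16, 16, 16, 15, 16, 18, 17, 22, 17, 15, 18, 19, 38, 62, 64, 63]
-4 [4, 5, 14, 16, 16, 16, 15, 14, 18, 16, 19, 19, 20, 21, 20, 50, 66, 67, 65]
-8 [5, 8, 14, 16, 16, 16, 15, 16, 20, 18, 20, 19, 17, 23, 36, 59, 67, 67, 65]
-12 [22, 28, 18, 16, 16, 16, 16, 19, 19, 18, 20, 20, 17, 21, 51, 64, 68, 68, 67]
-16 [59, 64, 34, 17, 16, 16, 15, 16, 19, 23, 21, 20, 17, 20, 53, 66, 68, 68, 67]
-20 [68, 68, 48, 17, 16, 16, 15, 16, 21, 19, 24, 21, 15, 19, 51, 67, 68, 67, 67]
-24 [68, 68, 58, 21, 16, 16, 16, 16, 16, 20, 20, 21, 16, 19, 50, 67, 67, 67, 66]
-28 [69, 69, 65, 30, 18, 18, 18, 19, 27, 30, 32, 29, 20, 20, 48, 64, 66, 65, 66]
-32 [69, 69, 67, 50, 34, 32, 33, 34, 48, 54, 51, 52, 37, 32, 47, 57, 59, 60, 61]
-36 [69
[... 1386 characters left out ...]

-36 [122, 122, 121, 120, 115, 115, 116, 115, 114, 110, 114, 113, 111, 116, 117, 113, 111, 111, 110]
-40 [121, 121, 121, 122, 122, 122, 122, 124, 123, 122, 124, 124, 121, 123, 117, 121, 120, 115, 114]
-44 [119, 122, 129, 131, 129, 131, 135, 134, 131, 132, 133, 131, 133, 128, 122, 136, 140, 132, 132]
-48 [114, 125, 155, 164, 153, 159, 168, 170, 165, 169, 164, 163, 165, 155, 139, 163, 173, 164, 165]
-52 [114, 128, 166, 186, 178, 189, 205, 209, 207, 208, 206, 205, 205, 196, 167, 195, 207, 204, 204]
-56 [117, 124, 140, 158, 157, 181, 216, 219, 219, 219, 218, 218, 217, 207, 169, 200, 224, 225, 225]
-60 [117, 126, 126, 131, 131, 164, 216, 222, 221, 221, 221, 221, 220, 212, 168, 184, 228, 232, 232]
```

```bash
python3 -m handwheel '[{"dx":0.001,"dy":0.001,"dz":0.04,"rx":-0.001,"ry":0,"rz":0,"hand":1},{"dx":0.002,"dy":0.001,"dz":0.08,"rx":-0.001,"ry":0,"rz":0,"hand":1},{"dx":0.002,"dy":0.001,"dz":0.095,"rx":-0.001,"ry":0,"rz":0,"hand":1},{"dx":0.002,"dy":0.001,"dz":0.095,"rx":-0.001,"ry":0,"rz":0,"hand":1},{"dx":0.002,"dy":0.001,"dz":0.095,"rx":-0.001,"ry":0,"rz":0,"hand":1}]' >/dev/null;  python3 s.py
```

```text
19.5 [ 0.562  -0.0929  0.1512] w 0.0287 f [ 0.6 -1.   0.6] az/tilt [ 81.1  -0.  179.9]
q [ 0.6   0.5  -0.68  1.87  0.39  0.91 -0.42]
0.09 d [-0.0028 -0.0016 -0.0955] r [ 0.0005 -0.0001  0.0003]
0.05 d [-0.0028 -0.0017 -0.0155] r [ 0.0005 -0.0001  0.0003]
0.0345 d [-0.0029 -0.0018  0.0155] r [ 0.0005 -0.0001  0.0003]
0.033 d [-0.0029 -0.0018  0.0185] r [ 0.0005 -0.0001  0.0003]
```

```bash
python3 -m handwheel '[{"dx":-0.002,"dy":-0.002,"dz":0.006,"rx":0,"ry":0,"rz":0,"hand":1},{"dx":-0.002,"dy":-0.002,"dz":0.012,"rx":0,"ry":0,"rz":0,"hand":1},{"dx":-0.002,"dy":-0.002,"dz":0.014,"rx":0,"ry":0,"rz":0,"hand":1},{"dx":-0.002,"dy":-0.002,"dz":0.014,"rx":0,"ry":0,"rz":0,"hand":1}]' >/dev/null;  python3 s.py
python3 -m handwheel '[{"dx":0,"dy":0,"dz":0.001,"rx":0,"ry":0,"rz":0,"hand":1},{"dx":0,"dy":0,"dz":0.002,"rx":0,"ry":0,"rz":0,"hand":1},{"dx":0,"dy":0,"dz":0.002,"rx":0,"ry":0,"rz":0,"hand":1}]' >/dev/null;  python3 s.py|head -1
```

```text
19.9 [ 0.5607 -0.0941  0.1441] w 0.0282 f [-0.9 -0.9  3.8] az/tilt [ 81.    0.  179.9]
q [ 0.6   0.51 -0.67  1.87  0.4   0.9  -0.42]
0.09 d [-1.000e-04  6.000e-04 -1.098e-01] r [0.0005 0.     0.0003]
0.05 d [-0.0001  0.0004 -0.0298] r [0.0005 0.     0.0003]
0.0345 d [-0.0001  0.0004  0.0012] r [0.0005 0.     0.0003]
0.033 d [-0.0001  0.0004  0.0042] r [0.0005 0.     0.0003]
20.2 [ 0.5609 -0.0945  0.1432] w 0.0286 f [-0.7 -2.1  4.5] az/tilt [ 81.    0.  179.9]
```

```bash
python3 -m handwheel '[{"dx":0,"dy":0,"dz":-0.001,"rx":0,"ry":0,"rz":0,"hand":1},{"dx":0,"dy":0,"dz":-0.001,"rx":0,"ry":0,"rz":0,"hand":0},{"dx":0,"dy":0,"dz":-0.001,"rx":0,"ry":0,"rz":0,"hand":-0.5},{"dx":0,"dy":0,"dz":-0.001,"rx":0,"ry":0,"rz":0,"hand":-0.5},{"dx":0,"dy":0,"dz":-0.001,"rx":0,"ry":0,"rz":0,"hand":-0.5},{"dx":0,"dy":0,"dz":-0.001,"rx":0,"ry":0,"rz":0,"hand":-0.5},{"dx":0,"dy":0,"dz":-0.03,"rx":0,"ry":0,"rz":0,"hand":-0.5},{"dx":0,"dy":0,"dz":-0.1,"rx":0,"ry":0,"rz":0,"hand":-0.5},{"dx":0,"dy":0,"dz":-0.18,"rx":0,"ry":0,"rz":0,"hand":-0.5},{"dx":-0.1,"dy":0.1,"dz":-0.2,"rx":0,"ry":0,"rz":0,"hand":-0.5},{"dx":-0.2,"dy":0.2,"dz":-0.2,"rx":0,"ry":0,"rz":0,"hand":-0.5},{"dx":-0.3,"dy":0.3,"dz":-0.2,"rx":0,"ry":0,"rz":0,"hand":-0.5}]' >/dev/null;  python3 s.py|head -1
python3 -m handwheel '[{"dx":-0.1,"dy":0.1,"dz":0,"rx":0,"ry":0,"rz":0,"hand":-0.5},{"dx":-0.2,"dy":0.2,"dz":0,"rx":0,"ry":0,"rz":0,"hand":-0.5},{"dx":-0.3,"dy":0.2,"dz":0,"rx":0,"ry":0,"rz":0,"hand":-0.5},{"dx":-0.4,"dy":0.2,"dz":0,"rx":0,"ry":0,"rz":0,"hand":-0.5},{"dx":-0.4,"dy":0.2,"dz":0,"rx":0,"ry":0,"rz":0,"hand":-0.5},{"dx":-0.4,"dy":0.2,"dz":0,"rx":0,"ry":0,"rz":0,"hand":-0.5}]' >/dev/null;  python3 s.py|head -1; python3 pic.py done
python3 - <<'E'
from h import *
u=np.array([.1564,.9877,0]);w=np.array([.9877,-.1564,0]); F=C+np.array([0,0,.014])-u*.1095-w*.0005
for n in("t_done.npz",):
  c=load(n); g=cv2.cvtColor(c["image"],cv2.COLOR_RGB2GRAY).astype(np.float32)
  for dw in range(-24,25,3):
    q=proj(c,[F+u*k/1000+w*dw/1000+[0,0,.024] for k in range(-36,37,3)]).astype(np.float32).reshape(1,-1,2)
    print(dw,cv2.remap(g,q[...,0],q[...,1],1).astype(int).ravel().tolist())
  q=proj(c,[F+u*a/1000+w*b/1000+[0,0,.024] for a,b in((-22,-15),(22,-15),(22,15),(-22,15))]);print("pred",q.round(1).tolist())
E
```

```text
21.4 [ 0.6495 -0.2162  0.2446] w 0.0641 f [ 0.9  1.2 -0.6] az/tilt [ 81.1   0.  179.8]
22.0 [ 0.7135 -0.4363  0.2415] w 0.064 f [-0.  -0.3 -0.1] az/tilt [ 80.5   0.2 180. ]
-24 [54, 53, 53, 79, 135, 147, 142, 147, 156, 165, 156, 145, 146, 154, 159, 163, 152, 148, 149, 155, 159, 154, 145, 134, 111]
-21 [54, 53, 53, 74, 127, 140, 130, 151, 165, 164, 148, 135, 139, 165, 167, 168, 148, 140, 151, 167, 167, 167, 165, 140, 122]
-18 [52, 53, 49, 56, 75, 85, 84, 78, 54, 47, 74, 84, 83, 73, 45, 61, 84, 81, 86, 99, 131, 148, 136, 119, 130]
-15 [52, 52, 50, 61, 94, 123, 132, 138, 159, 162, 157, 140, 131, 145, 166, 163, 155, 135, 134, 127, 131, 150, 121, 114, 144]
-12 [52, 52, 50, 60, 101, 150, 157, 157, 156, 156, 157, 157, 157, 156, 156, 157, 157, 160, 158, 136, 137, 157, 128, 118, 158]
-9 [53, 54, 50, 59, 102, 153, 154, 152, 150, 152, 151, 151, 151, 147, 145, 146, 148, 152, 142, 102, 134, 157, 135, 120, 165]
-6 [52, 51, 52, 55, 86, 141, 149, 144, 144, 145, 144, 144, 146, 145, 144, 145, 145, 148, 142, 122, 140, 156, 144, 137, 163]
-3 [47, 46, 49, 62, 85, 127, 144, 140, 141, 142, 141, 142, 143, 1
[... 463 characters left out ...]
151, 154, 153, 153, 151, 151, 155, 157, 156, 155, 156, 148, 126, 148, 166, 166, 146, 128]
12 [87, 86, 85, 89, 109, 148, 162, 145, 131, 123, 141, 152, 155, 141, 128, 130, 152, 176, 147, 114, 113, 111, 111, 110, 103]
15 [88, 88, 86, 86, 88, 87, 72, 72, 82, 90, 96, 86, 72, 75, 85, 93, 91, 62, 42, 51, 58, 57, 50, 48, 52]
18 [87, 87, 89, 86, 83, 89, 89, 89, 88, 87, 89, 89, 88, 88, 88, 88, 73, 47, 55, 57, 47, 46, 45, 52, 61]
21 [93, 91, 91, 88, 86, 88, 88, 89, 88, 88, 90, 92, 90, 90, 90, 90, 91, 92, 91, 83, 79, 85, 93, 92, 91]
24 [88, 89, 87, 88, 87, 89, 88, 89, 88, 88, 91, 92, 90, 90, 90, 89, 88, 89, 88, 89, 92, 88, 89, 88, 88]
pred [[331.3, 215.7], [315.6, 213.1], [317.2, 202.5], [332.8, 205.1]]
```

```bash
python3 - <<'E'
from h import *
u=np.array([.1564,.9877,0]);w=np.array([.9877,-.1564,0]); F=C+np.array([0,0,.014])
for n in("t_clr.npz","t_done.npz"):
  c=load(n); g=cv2.cvtColor(c["image"],cv2.COLOR_RGB2GRAY).astype(np.float32)
  for ys in (np.linspace(-.13,-.085,24),):
    v=[]
    for k in range(-26,-12):
        p=proj(c,[F+u*y+w*k/1000 for y in ys]).astype(np.float32).reshape(1,-1,2); v.append(int(cv2.remap(g,p[...,0],p[...,1],1).mean()))
    print(n,v)
# scene: block bottom edge & top on camera-side face
c=load("s_done.npz"); g=cv2.cvtColor(c["image"],cv2.COLOR_RGB2GRAY).astype(np.float32)
for sgn in (1,):
  for dz in range(-12,40,3):
    q=proj(c,[F-u*.1115+u*k/1000+w*.014+[0,0,dz/1000] for k in range(-18,19,6)]).astype(np.float32).reshape(1,-1,2)
    print(dz,cv2.remap(g,q[...,0],q[...,1],1).astype(int).ravel().tolist())
E
```

```text
t_clr.npz [59, 71, 86, 103, 125, 147, 164, 167, 163, 156, 150, 147, 147, 149]
t_done.npz [59, 71, 85, 100, 119, 141, 161, 170, 165, 146, 115, 87, 80, 99]
-12 [125, 125, 126, 125, 127, 128, 129]
-9 [134, 132, 134, 133, 133, 134, 136]
-6 [139, 137, 139, 137, 139, 142, 140]
-3 [140, 135, 138, 134, 139, 143, 140]
0 [132, 125, 130, 124, 130, 135, 129]
3 [115, 109, 115, 109, 115, 118, 113]
6 [98, 94, 100, 96, 101, 103, 100]
9 [92, 92, 92, 91, 93, 94, 94]
12 [92, 94, 92, 91, 93, 92, 93]
15 [93, 97, 94, 93, 93, 92, 94]
18 [94, 101, 99, 96, 95, 94, 95]
21 [99, 108, 107, 106, 106, 103, 104]
24 [111, 125, 125, 125, 124, 124, 122]
27 [131, 146, 148, 146, 145, 148, 146]
30 [149, 161, 162, 162, 162, 162, 163]
33 [156, 166, 167, 168, 169, 169, 170]
36 [159, 165, 167, 168, 170, 170, 171]
39 [161, 164, 165, 167, 168, 169, 165]
```

```bash
python3 -c "
from workcell import r
print(r.close_job())"
```

```text
the job is handed in; nothing more can be done
None
```

I rolled the post until its flat faced up, to within about 2° by the top camera. The foot block lies flat on it, about 2 mm off centre along and across the post, and I handed the job in at about 22 s; no verdict came back.

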